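# Roll a shaft blank into the V-block, set it to the stop and close the hold-down

### The arm

A 6-joint arm with a two-finger parallel gripper is mounted at the origin on a cart in front of the work surface, level with it; the furniture and walls round the work are solid. World frame = base frame: x ahead of the robot, y to its left, z up, the work surface at z = 0. Lengths are in m, angles in rad, forces in N, time in s.
With the tool pointing down it reaches from about 0.35 to 0.85 m from the base axis. Payload 8.1 kg.
Tool frame: the origin (TCP) lies at the centre of the arm's flange, where the gripper is bolted on; the fingertips stand 186 mm ahead of it and the grasp point (between the pads) lies 167 mm ahead of it; z points along the fingers, y is the line along which they close (so a half turn about z gives the same grasp; the last joint's range is limited). The gripper opens to 93 mm and grips with 3 to 60 N. Pads are 15 mm wide; open, the fingers measure 128 mm over their backs; the gripper's body (75 mm by 188 mm) begins 65 mm behind the grasp point.
Start: joints at [1.089, 0.13, 1.488, -0, 1.523, -0.085], TCP at [0.232, 0.553, 0.405] pointing down, gripper open.
Joint ranges: [-2.96, 2.96], [-0.89, 2.26], [0.02, 2.5], [-1.34, 4.48], [0, 2.73], [-2.66, 2.66]. Speed limits (rad/s): [2.39, 2.39, 2.79, 3.14, 3.14, 3.14].

### API

Orientations are given as a rotation vector (axis times angle).
In Python, from plant import read_state, read_camera, camera_params, robot gives the robot as it stands.
- The arm moves only by the tool carry_out, never from a script. Its argument "targets" is a list of rows, each an object of numbers: "hand": the opening in per cent of the stroke, from 0 (shut) to 100 (fully open); "x", "y", "z": the shift along the tool's x, y, z in m; "ax", "ay", "az": the turn, a rotation vector about the tool's x, y, z in rad. In form: [{"hand": .., "x": .., "y": .., "z": .., "ax": .., "ay": .., "az": ..}, ...]. A call has 1 to 8 rows; each row is the pose to reach, as a shift and turn from the pose commanded when the call began, along the tool's axes at that moment; what a row does not reach only later rows make up. A row lasts 1/8 s, in which the tool goes at most 62.5 mm and 10.7 degrees, less where a joint would pass 70% of its speed; a pose out of reach is approached as far as the arm can. A call with a gripper value outside its range is refused whole. The fingers move at their own pace and stop on an object; "newtons" is the grip in N (left out, the last holds). Time passes only in rows, so rows that repeat a pose let the fingers close. It gives the time, the measured TCP pose, the force, the opening and the grip force at its end, in the units of the state.
- read_state(): the state, without advancing time (a new reading comes with each control period).
- read_camera(name): name is "side" or "top" or "wrist"; returns (picture, depth): 420x560x3 uint8, blue, green, red; 420x560 float32, m along the optical axis (not along the pixel's ray), 0 where there is no reading.
- camera_params(name): a dict with "fx", "fy", "cx", "cy" (pixels), "position" and "rotation" of the camera in the world. Camera axes: x right, y up, looking along -z (the intrinsics and any distortion apply to the point x, -y, -z); pixel columns grow to the right and rows downward; lengths in m; the calibration is good to about 2 mm. The wrist camera is an equidistant fisheye: a pixel r from the principal point sees the ray r / f radians off the axis. A picture is of the moment at which its call begins: read the wrist's pose just before it. camera_params takes no time and is no camera call; for the wrist camera it gives the pose at the moment of the call.
- robot.close_job(): hands the job in; it is judged then, once.
The state is a dict: "t": time; "q": joint angles; "dq": joint speeds; "joint_torque": joint torques, N m; "tool_pos": TCP position; "orientation": TCP orientation; "force": force on the tool from outside, world axes, zero at the start; "wrist_torque": the same for the moment, N m; "opening": finger opening in m; "gripper_force": force on a finger pad.
Only numpy, scipy, OpenCV 4.12 (cv2) and the standard library are available. Lean on these libraries where they do the work, as an engineer would, in place of code of your own. Each camera call takes 0.05 s, during which the arm holds its last target. There are 200 camera calls.

### The job

Load the round bar into the V-block for marking out, using only your fingertips and never picking anything up: roll it gently along the bench, up the ramp and down into the V, and push it lengthwise until its end touches the end stop. Then tip the hold-down arm over so that its pad rests on the bar, let go, and leave everything else on the bench where it is.

Things in the scene. Friction and masses are not known exactly. Their poses are not given: they have to be found in the camera images.
- vblock: plain steel V-block fixed to the bench, about 108 x 104 x 52 mm. Origin on the bench, below the V's line; y runs along the V, +x is the way the bar rolls in. Open 90 degree V from y -36 to +40 mm: far flank up to 25 mm height at x 28, then flat to x 47. An upright stop plate (x -25 to +33, y 44 to 54, 43 mm high) closes the +y end; the -y end is open. Hinge lugs at x 37, 52 mm high.
- lip (a point): middle of the ramp's top edge (V-block x -15, y 2, 11 mm high). The ramp, smooth ground steel, as long in y as the V, starts at bench height at V-block x -60 and climbs evenly to this lip, flat from x -17 to -13; behind it the V falls away at 45 degrees.
- blank: the round bar: turned solid aluminium shaft blank, 32 mm diameter, 90 mm long, about 0.2 kg, lying before the ramp nearly parallel to the V. Origin in its middle on its axis, 16 mm above the bench as it lies; y is its axis, x and z turn as it rolls. It rolls easily on the rubber mat and soon stops when left. Home, it covers V-block y -50 to +40 mm, overhanging the V's open end by 14 mm.
- stop_face (a point): middle of the end-stop button's face (8 mm radius) at V-block x 0, y +40, 20.6 mm high, facing -y; the bar's end must touch it. The seated bar's axis lies at x 0 and this same height.
- hold_down (a joint): hinge of the hold-down arm, rad; axis along the V-block's y at x 37, z 45 mm. At 0 the arm lies level, pointing to -x, its pad (37 mm from the hinge) on the seated bar. Larger values lift it: pi/2 is upright; it starts at 1.9 to 2.05 and leans back to +x on its stop at 2.05. 0.12 kg, moves freely: pushed from behind past upright, it falls onto the bar by its weight; without a bar, to -0.25.
- knob (a point): centre of the black ball knob (16 mm) at the free end of the hold-down arm, 68 mm from the hinge. The arm is a dark steel bar 16 mm wide, centred on V-block y 0, 6 mm thick. Laid back, the knob is 68 mm behind the V's line (V-block x) and about 105 mm high.
- bush: bystander: nickel bush, 31 mm diameter, 30 mm high, standing at the bench's front edge to the left of the bar; origin under its centre
- bush_2: bystander: threaded nickel bush, 31 mm diameter, 30 mm high, standing at the bench's front edge beyond the V-block; origin under its centre
- taper_knob_3: bystander: white tapered knob, 37 mm diameter, 46 mm high, standing to the left; origin under its centre
- snap_cap: bystander: white snap cap, 42 mm diameter, 10 mm high, lying to the left; origin under its centre
- marker: bystander: felt marker, 131 mm long, 16 mm thick, lying to the left of the bar; origin under its middle
- locker_bottle: bystander: red squeeze bottle, 36 mm diameter, 104 mm high, standing to the left; origin under its centre

How it is judged:
By the outcome, as a careful person would: the job done as asked, in the order asked, and still so for the second after the job is handed in, with the robot touching nothing.
It also fails if it takes over 56 s, if anything falls off the work surface, if the arm or the gripper's body presses on something with over 40 N, if the wrist force passes 120 N, or if a joint passes its speed limit or range.

## Working session

There is one attempt and no reset: what is moved stays moved. The work goes in short steps, Python scripts to look and compute and a tool call to move; the robot and the scene stay as the last step left them, time stands still between calls to the robot, and variables do not carry over. Pictures are saved under pics/ and viewed, at most 10 in all, crops included, and the job is handed in when it is done.

Besides the shell and the picture viewer there is one more tool, called after "Emit:" as name(argument=value, ...), one argument or row to a line, values as JSON. carry_out: Moves the arm, as the interface text tells. Its arguments: {"type":"object","properties":{"targets":{"type":"array","items":{"type":"object","properties":{"hand":{"type":"number"},"x":{"type":"number"},"y":{"type":"number"},"z":{"type":"number"},"ax":{"type":"number"},"ay":{"type":"number"},"az":{"type":"number"}}}},"newtons":{"type":"number"}},"required":["targets"]}

```bash
ls; mkdir -p pics; cat > h.py <<'E'
import numpy as np, cv2
from plant import read_state, read_camera, camera_params, robot
def cloud(name):
    p=camera_params(name); im,d=read_camera(name)
    v,u=np.indices(d.shape)
    P=np.stack([(u-p['cx'])/p['fx']*d,-(v-p['cy'])/p['fy']*d,-d],-1)
    W=P@np.array(p['rotation']).T+np.array(p['position'])
    W[d==0]=np.nan
    return im,d,W
E
python3 - <<'E'
from h import *
for n in('top','side'):
    im,d,W=cloud(n); cv2.imwrite(f'pics/{n}0.png',im); np.save(f'{n}0.npy',W)
    p=camera_params(n); print(n,{k:np.round(v,3).tolist() for k,v in p.items() if not isinstance(v,str)})
s=read_state(); print({k:np.round(v,3).tolist() for k,v in s.items()})
E
```

```text
picsTraceback (most recent call last):
  File "<stdin>", line 3, in <module>
  File "h.py", line 7, in cloud
    W=P@np.array(p['rotation']).T+np.array(p['position'])
      ~~~~~~~~~~~~~~~~~~~~~~~~~~~^~~~~~~~~~~~~~~~~~~~~~~~
ValueError: operands could not be broadcast together with shapes (420,560) (3,)
```

```bash
sed -i "s/np.array(p\['rotation'\]).T/R.from_rotvec(p['rotation']).as_matrix().T/; 1a from scipy.spatial.transform import Rotation as R" h.py
python3 - <<'E'
from h import *
for n in('top','side'):
    print(camera_params(n))
    im,d,W=cloud(n); cv2.imwrite(f'pics/{n}0.png',im); np.save(f'{n}0.npy',W)
    print(n,np.nanmedian(W[...,2]))
s=read_state(); print({k:np.round(v,3).tolist() for k,v in s.items()})
E
```

```text
{'fx': 416.2340584913225, 'fy': 416.2340584913225, 'cx': 282.5437490505564, 'cy': 206.06633295853598, 'position': array([0.23909263, 0.09264598, 1.04457264]), 'rotation': array([ 0.1344277 , -0.17489183, -1.5917644 ])}
top -0.00017529263932436479
{'fx': 456.2022702133845, 'fy': 456.2022702133845, 'cx': 290.37492292301715, 'cy': 211.75178048734054, 'position': array([ 0.41546701, -0.69204172,  0.64318773]), 'rotation': array([ 0.93234445, -0.00692761, -0.06044055])}
side 0.013414001051599844
{'t': 0.15, 'q': [1.089, 0.131, 1.489, 0.0, 1.523, -0.085], 'dq': [-0.001, -0.003, -0.002, -0.001, 0.002, 0.001], 'joint_torque': [0.001, -56.047, -49.234, 0.077, 0.03, -0.0], 'tool_pos': [0.232, 0.553, 0.404], 'orientation': [-0.619, -3.08, 0.002], 'force': [-0.318, -0.304, 0.57], 'wrist_torque': [-0.017, -0.019, 0.01], 'gripper_force': 0.0, 'opening': 0.093}
```

View pics/top0.png

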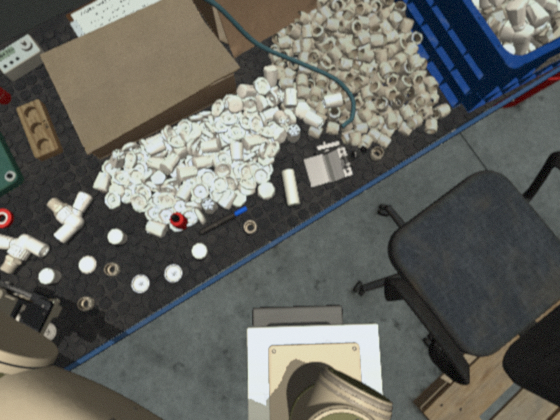

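View pics/side0.png

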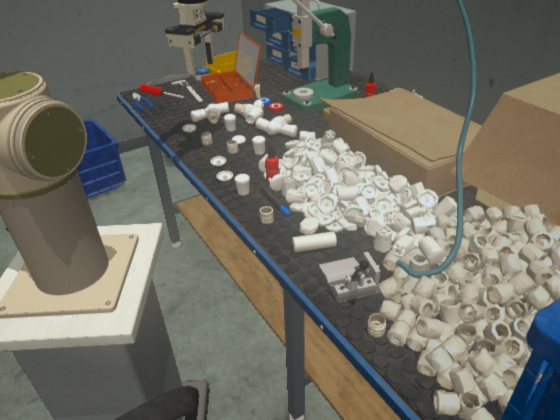

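```bash

python3 - <<'E'
from h import *
a=cv2.imread('pics/top0.png')[130:250,240:400]; b=cv2.imread('pics/side0.png')[215:345,260:420]
cv2.imwrite('pics/c0.png',np.vstack([cv2.resize(a,(480,300+60-60),interpolation=2)if 0 else cv2.resize(a,(400,300),interpolation=2),cv2.resize(b,(370,300),interpolation=2)[:, :].copy() if 0 else cv2.resize(b,(400,300),interpolation=2)]))
W=np.load('top0.npy')
# bar: region
sub=W[160:215,275:305].reshape(-1,3); m=sub[(sub[:,2]>.018)&(sub[:,2]<.045)]
print('bar',len(m),m.mean(0),m[:,2].max()); c=m[:,:2]-m[:,:2].mean(0); w,v=np.linalg.eigh(c.T@c); print(v[:,1],np.ptp(c@v[:,1]),np.ptp(c@v[:,0]))
# block region height map
np.set_printoptions(linewidth=250)
print((W[138:192:2,300:366:2,2]*1000).round())
print(W[165,328],W[187,290],W[226,250],W[153,377])
E
```

```text
bar 419 [0.48840768 0.04294238 0.02789553] 0.03589605970372767
[-0.98857905 -0.15070319] 0.08963591006461324 0.03141431820838142
[[  1.   1.  -4.   2.   1.  -1.   0.   0.  16.   9.  -2.  -6.  -1.  -0.  -2.  -1.   3.  -0.   0.   4.  -3.   8.  24.  27.  29.  49.  52.  58.  56.  56.  54.  24.  31.]
 [  2.   0.   0.  -5.  -0.   2.  -3.   3.  -3.  -2.  -5.   1.  -2.  -1.   1.   1.  -2.   4.  -2.  -2.  -2.   3.   1.  25.  28.  45.  52.  54.  55.  55.  48.  27.  29.]
 [ -3.  -2.   2.  -2.   0.  -0.  -0.  -4.   1.   1.   2.  -0.  25.  nan  -2.   1.   3.  -1.  43.  43.  -3.   1.   4.  26.  21.  40.  46.  47.  49.  51.  46.  25.  30.]
 [  2.  -1.  -2.  -1.  -3.  -4.  -2.  -4.   1.   1.  -3.  -5.  25.  -0.  42.  42.  40.  40.  42.  42.  -2.   1.   0.  16.   1.  36.  46.  43.  48.  47.  43.  28.  30.]
 [  1.   2.  -2.  -2.  -3.  -5.  -3.  -0.  -0.   1.  41.  41.  43.  42.  43.  43.  43.  39.  37.  31.  -7.  -1.   1.   0.   0.   2.   2.  -3.  -2.   4.   5.  nan  29.]
 [ -5.  -2.  -4.  -4.   3.   3.  -2.  -4.   1.  44.  42.  42.  42.  40.  34.  32.  28.  22.  20.   4.   5.  22.  21.   1.  -3.   1.
[... 3014 characters left out ...]
  -2.  -2.  -2.   2.  -1.  -1.   2.   1.  -2.]
 [ -1.   1.   1.  -5.  -4.  -5.   3.   0.   0.  -1.   1.  -1.   1.   3.   1.   1.   2.  -4.  -2.  -5.  -2.  -2.  -1.   0.  -1.   3.  -3.  -2.  -0.  -1.  -0.  -3.  -9.]
 [  0.  -2.   1.  -2.  -2.  -1.  -2.  -1.   2.   4.  -2.   1.  -1.   0.   1.   0.   3.  -3.  -4.  -2.  -3.   0.  -2.   4.   1.   0.  -4.  -3.  -3.  -2.  -3.  -6.  -5.]
 [  1.  -4.  -3.  -5.  -1.  -2.  -2.  -3.   1.   1.  -2.  -0.  -1.  -1.  -4.  -2.  -1.  -2.  -0.  -5.  -1.  -1.  -1.   1.   4.  -1.  -1.  -5.  -4.  -9.  -7.  -9.  -2.]]
[ 0.55185478 -0.05885046  0.00413889] [0.4885237  0.04349258 0.03112334] [ 0.39737491  0.14667124 -0.00231302] [ 0.58292342 -0.1906367   0.00076661]
```

View pics/c0.png

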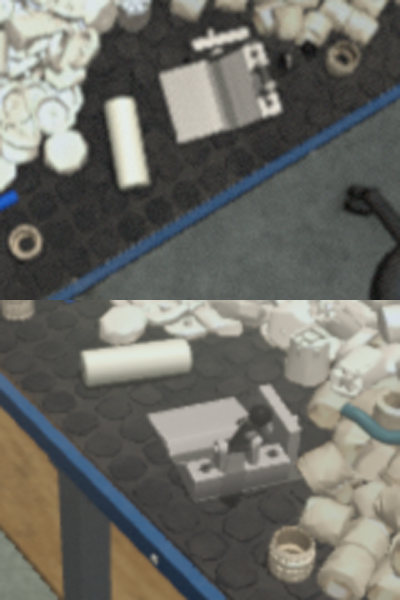

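```bash
cat > fit.py <<'E'
from h import *
from scipy.optimize import differential_evolution as DE
def H(x,y):
    h=np.zeros_like(x); inV=(y>-.036)&(y<.040)
    z=np.interp(x,[-.0601,-.06,-.017,-.013,-.002,.002,.027,.047,.0471],[0,0,.011,.011,.0,.0,.025,.025,0])
    h=np.where(inV,z,h); h=np.where((x>-.025)&(x<.033)&(y>.044)&(y<.054),.043,h)
    return h
def pose(W,step=1):
    P=W.reshape(-1,3); P=P[np.isfinite(P).all(1)]
    P=P[(abs(P[:,0]-.555)<.085)&(abs(P[:,1]+.055)<.085)]
    def tr(p):
        c,s=np.cos(p[2]),np.sin(p[2]); d=P[:,:2]-p[:2]
        return d@[c,s],d@[-s,c]
    def cost(p):
        x,y=tr(p); k=(x>-.075)&(x<.027)&(y>-.05)&(y<.058)
        r=np.minimum(abs(P[k,2]-H(x[k],y[k])),.012)
        return r.sum()+.006*(4000-k.sum())*(1 if False else 0)+ (0 if k.sum()>200 else 99)+ .004*0 - .004*k.sum()
    r=DE(cost,[(.52,.60),(-.10,-.02),(-1.8,-.9)],seed=1,tol=1e-8,popsize=20)
    x,y=tr(r.x); k=(x>-.075)&(x<.027)&(y>-.05)&(y<.058)
    return r.x,np.median(abs(P[k,2]-H(x[k],y[k]))),k.sum()
if __name__=='__main__':
    for n in('top','side'):
        W=np.load(n+'0.npy'); print(n,pose(W))
    W=np.load('side0.npy'); P=W.reshape(-1,3); m=P[(abs(P[:,0]-.488)<.07)&(abs(P[:,1]-.043)<.04)&(P[:,2]>.018)&(P[:,2]<.04)]
    c=m[:,:2]-m[:,:2].mean(0); w,v=np.linalg.eigh(c.T@c); print(m.mean(0),v[:,1],np.ptp(c@v[:,1]))
E
python3 fit.py
```

```text
top (array([ 0.54351629, -0.06258075, -1.35085487]), np.float64(0.0017481519770084566), np.int64(1746))
side (array([ 0.5274409 , -0.06677895, -1.30413213]), np.float64(0.0021879209264490385), np.int64(1835))
[0.49297663 0.03564449 0.02740382] [-0.99058109 -0.13692738] 0.09073337670344664
```

```bash
sed -i 's/^        return r.sum().*/        return r.mean() if k.sum()>200 else 9/' fit.py; python3 fit.py
```

```text
top (array([ 0.54341971, -0.06293866, -1.35861313]), np.float64(0.001706678253831315), np.int64(1743))
side (array([ 0.52715312, -0.06560349, -1.30125869]), np.float64(0.0021223417619550267), np.int64(1853))
[0.49297663 0.03564449 0.02740382] [-0.99058109 -0.13692738] 0.09073337670344664
```

```bash
cat >> h.py <<'E'
def proj(name,X):
    p=camera_params(name); C=(np.atleast_2d(X)-p['position'])@R.from_rotvec(p['rotation']).as_matrix()
    return np.c_[p['cx']+p['fx']*C[:,0]/-C[:,2],p['cy']-p['fy']*C[:,1]/-C[:,2]]
def blk(p,L):
    L=np.atleast_2d(np.array(L,float))/1000; c,s=np.cos(p[2]),np.sin(p[2])
    return np.c_[p[0]+c*L[:,0]-s*L[:,1],p[1]+s*L[:,0]+c*L[:,1],L[:,2]]
E
python3 - <<'E'
from h import *
polys=[[(-60,-36,0),(-15,-36,11),(-15,40,11),(-60,40,0)],[(-25,44,43),(33,44,43),(33,54,43),(-25,54,43)],[(28,-36,25),(47,-36,25),(47,40,25),(28,40,25)],[(-15,-36,11),(0,-36,0),(0,40,0)]]
out=[]
for n,(y0,x0) in(('top',(130,290)),('side',(245,305))):
    im=cv2.imread(f'pics/{n}0.png')[y0:y0+70,x0:x0+90]; im=cv2.resize(im,None,fx=6,fy=6,interpolation=2)
    for p,col in(([.5434,-.0629,-1.3586],(0,0,255)),):
        for q in polys:
            uv=(proj(n,blk(p,q))-[x0,y0]+.5)*6
            cv2.polylines(im,[uv.astype(np.int32)],True,col,1)
    out.append(im)
cv2.imwrite('pics/ov.png',cv2.resize(np.vstack(out),None,fx=.7,fy=.7))
E
```

```text
(no output)
```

View pics/ov.png

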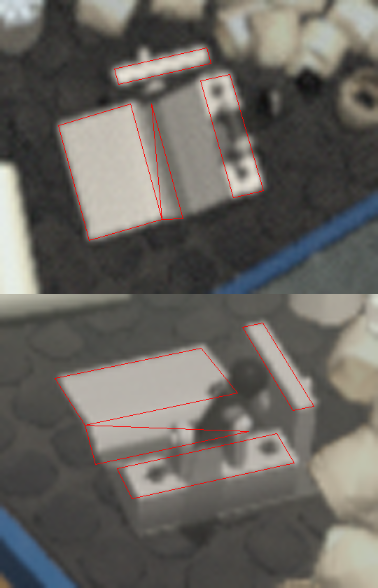

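```bash
cat >> h.py <<'E'
B=[.5434,-.0629,-1.3586]
def plan(L,yaw,z_tip=None):
    """L: fingertip-centre in block mm; yaw: turn of the grip line from V y (rad). Prints shift/turn from current pose."""
    s=read_state(); T=R.from_rotvec(s['orientation']); p=np.array(s['tool_pos'])
    tgt=blk(B,L)[0]+[0,0,.186]
    a=B[2]+yaw; ex=np.array([np.cos(a),np.sin(a),0]); best=None
    for sg in(1,-1):
        y=sg*np.array([-ex[1],ex[0],0]); z=np.array([0,0,-1.]); M=np.c_[np.cross(y,z),y,z]
        w=(T.inv()*R.from_matrix(M)).as_rotvec()
        print(L,'shift',np.round(T.inv().apply(tgt-p),4),'turn',np.round(w,4),'tcp',tgt.round(3))
def where():
    s=read_state(); T=R.from_rotvec(s['orientation']); tip=np.array(s['tool_pos'])+T.apply([0,0,.186])
    c,sn=np.cos(B[2]),np.sin(B[2]); d=tip[:2]-B[:2]; ty=T.apply([0,1,0])
    g=np.arctan2(ty[1],ty[0])-B[2]-np.pi/2
    print('t',round(s['t'],2),'tip blk mm',np.round([1000*(c*d[0]+sn*d[1]),1000*(-sn*d[0]+c*d[1]),1000*tip[2]],1),'yaw',round((g+np.pi/2)%np.pi-np.pi/2,4),'down',T.apply([0,0,1]).round(3),'F',np.round(s['force'],1),'q',np.round(s['q'],2),'open',round(s['opening'],4))
E
python3 - <<'E'
from h import *
np.set_printoptions(linewidth=220,suppress=True)
W=np.load('top0.npy').reshape(-1,3); W=W[np.isfinite(W).all(1)]
c,s=np.cos(B[2]),np.sin(B[2]); d=(W[:,:2]-B[:2])*1000; x=c*d[:,0]+s*d[:,1]; y=-s*d[:,0]+c*d[:,1]
print('max z: rows x -200..200 step 20, cols y -160..160 step 20 (block mm)')
for x0 in range(-240,200,20):
    print(x0,[int(1000*np.percentile(k,97)) if len(k:=W[(x>=x0)&(x<x0+20)&(y>=y0)&(y<y0+20),2])>3 else None for y0 in range(-160,160,20)])
where(); plan([-152,-31,80],0); 
E
```

```text
max z: rows x -200..200 step 20, cols y -160..160 step 20 (block mm)
-240 [2, 3, 29, 28, 3, 12, 27, 34, 37, 47, 47, 56, 59, 58, 59, 63]
-220 [2, 2, 2, 3, 3, 1, 24, 32, 26, 32, 42, 54, 58, 60, 48, 59]
-200 [1, 3, 2, 3, 1, 4, 23, 25, 20, 27, 23, 42, 52, 54, 43, 49]
-180 [-1, 2, 2, 3, 1, 7, 22, 25, 23, 28, 36, 53, 52, 45, 49, 55]
-160 [-4, 2, 2, 2, 2, 3, 16, 16, 21, 17, 46, 40, 51, 48, 42, 42]
-140 [-5, 2, 3, 2, 31, 31, 29, 28, 27, 2, 52, 55, 49, 47, 30, 41]
-120 [-741, -2, 3, 1, 33, 34, 32, 33, 34, 2, 2, 47, 40, 49, 65, 61]
-100 [-744, -4, 1, 2, 2, 3, 17, 23, 24, 1, 1, 2, 37, 49, 68, 68]
-80 [-746, -4, 0, 2, 2, 3, 3, 2, 3, 3, 2, 2, 45, 47, 59, 41]
-60 [-743, -742, 0, 3, 1, 3, 7, 7, 7, 7, 2, 3, 19, 44, 49, 36]
-40 [-741, -743, -3, 2, 3, 2, 10, 13, 10, 11, 42, 2, 26, 61, 60, 58]
-20 [-744, -746, -4, 1, 2, 4, 11, 13, 11, 13, 44, 23, 52, 63, 63, 41]
0 [-743, -745, -743, 0, 3, 1, 17, 17, 17, 19, 44, 2, 25, 57, 86, 91]
20 [-739, -744, -746, -3, 3, 2, 28, 54, 54, 28, 44, 3, 31, 60, 90, 93]
40 [-743, -743, -741, -4, 0, 2, 26, 92, 94, 26, 31, 74, 75, 59, 91, 94]
60 [-741, -746, -741, -27, 1, 4,
[... 151 characters left out ...]
, 27, 28, 31, 32, 52, 80, 83, 63, 67]
120 [-740, -745, -745, -743, -742, 0, 3, 27, 29, 25, 32, 59, 72, 72, 58, 86]
140 [-748, -743, -744, -740, -746, -2, 3, 2, 25, 32, 33, 56, 49, 67, 88, 100]
160 [-743, -744, -744, -742, -742, -4, 1, 1, 2, 31, 42, 63, 55, 73, 82, 94]
180 [-740, -745, -744, -743, -743, -8, 1, 2, 2, 2, 47, 61, 56, 61, 82, 85]
t 0.15 tip blk mm [-667.7 -175.   217.9] yaw 0.9618 down [-0.001 -0.001 -1.   ] F [-0.3 -0.3  0.6] q [ 1.09  0.13  1.49  0.    1.52 -0.09] open 0.0932
[-152, -31, 80] shift [-0.4132 -0.3407  0.1384] turn [-0.0014  0.0006  0.9618] tcp [0.481 0.079 0.266]
[-152, -31, 80] shift [-0.4132 -0.3407  0.1384] turn [-0.0007 -0.0016 -2.1798] tcp [0.481 0.079 0.266]
```

```bash
python3 - <<'E'
from h import *
im,d,Wn=cloud('top')
W=np.nanmean([np.load('top0.npy'),Wn],0).reshape(-1,3); W=W[np.isfinite(W).all(1)]
c,s=np.cos(B[2]),np.sin(B[2]); dd=(W[:,:2]-B[:2])*1000; x=c*dd[:,0]+s*dd[:,1]; y=-s*dd[:,0]+c*dd[:,1]
X=list(range(-190,-92,5)); print(X)
for y0 in range(-90,40,6):
    print(y0,[int(1000*np.max(k)) if len(k:=W[(x>=x0)&(x<x0+5)&(y>=y0)&(y<y0+6),2]) else '-' for x0 in X])
E
```

```text
[-190, -185, -180, -175, -170, -165, -160, -155, -150, -145, -140, -135, -130, -125, -120, -115, -110, -105, -100, -95]
-90 [-1, 0, 1, 1, 0, 1, 0, 0, 0, 2, 2, 1, 1, 0, 0, -1, 0, 0, 0, 0]
-84 [-1, 0, 2, 0, 0, 1, 0, 0, 0, 1, 0, 0, 2, 0, 0, 0, 0, 1, 0, 0]
-78 [-2, -2, 1, 0, 0, -1, 0, 0, 1, 2, 2, 19, 28, 31, 31, 30, 29, 18, -1, -1]
-72 [0, 1, 0, 2, 0, 0, -1, -3, 2, 2, 1, 22, 30, 32, 33, 32, 29, 24, 0, 0]
-66 [1, 1, 0, 1, 1, 0, 0, 1, 0, 2, 0, 22, 29, 31, 33, 30, 28, 25, 2, 0]
-60 [1, 1, 3, 1, 3, 1, 0, 2, 1, 3, 1, 16, 29, 29, 31, 30, 32, 26, 0, -1]
-54 [1, 1, 0, 1, 0, 1, 2, 1, 0, 1, 0, 20, 29, 31, 34, 30, 30, 25, -1, 0]
-48 [-1, 0, 1, 0, 0, 0, 1, 1, 1, 1, 1, 16, 26, 29, 33, 32, 30, 26, 16, -1]
-42 [11, 15, 16, 13, 10, 6, 0, 0, 0, 1, 0, 18, 29, 30, 31, 32, 29, 27, 1, 2]
-36 [17, 17, 17, 19, 17, 16, 9, 0, 0, 0, -1, 1, 27, 28, 32, 31, 32, 27, 21, 0]
-30 [20, 20, 21, 19, 22, 19, 15, 1, 0, 0, 0, 0, 25, 29, 32, 32, 30, 29, 20, 0]
-24 [23, 22, 22, 23, 22, 20, 19, 10, 0, 0, 0, 1, 25, 29, 30, 32, 31, 28, 24, 0]
-18 [24, 26, 23, 22, 22, 22, 17, 1, 1, -1, 2, 2, 22, 27, 33, 32, 31, 28, 20, 0]
-12 [23, 23, 22, 23, 21, 20, 16, 1, 0, 1, 0, 1, 23, 29, 31, 33, 32, 27, 21, 0]
-6 [14, 23, 22, 18, 20, 16, 1, 0, 0, 0, 0, 0, 24, 29, 32, 32, 32, 28, 24, 0]
0 [16, 14, 16, 18, 19, 19, 2, -1, 0, -1, 1, 0, 23, 26, 30, 33, 31, 30, 23, 2]
6 [13, 15, 15, 18, 21, 21, 22, 0, 0, 2, 1, -1, 22, 29, 32, 32, 32, 30, 27, 1]
12 [15, 20, 19, 18, 18, 22, 22, 0, 1, 1, 1, 0, 0, 25, 31, 30, 30, 26, '-', 1]
18 [18, 25, 20, 20, 22, 26, 24, 10, 2, 0, 0, 3, 1, 0, '-', '-', '-', 0, -1, 0]
24 [18, 19, 19, 23, 27, 26, 10, 12, 8, 2, 0, 1, 0, 1, 0, 0, 1, 2, 1, 0]
30 [26, 25, 27, 26, 28, 24, 5, 11, 11, 1, 0, 0, 0, -1, 0, 0, 1, 0, 0, 0]
36 [23, 27, 27, 26, 25, 15, 18, 10, 12, 0, 1, 0, 1, -1, 0, 1, 1, 1, 0, 0]<stdin>:3: RuntimeWarning: Mean of empty slice
```

```bash
python3 - <<'E'
from h import *
plan([-143.3,-31,110],-.05)
E
```

```text
[-143.3, -31, 110] shift [-0.4181 -0.348   0.1085] turn [-1.1000e-03  5.0000e-04  1.0118e+00] tcp [0.483 0.071 0.296]
[-143.3, -31, 110] shift [-0.4181 -0.348   0.1085] turn [-6.0000e-04 -1.2000e-03 -2.1298e+00] tcp [0.483 0.071 0.296]
```

Emit:
carry_out(
  targets=[
    {"hand":43,"x":-0.418,"y":-0.348,"z":0.108,"ax":-0.001,"ay":0,"az":1.012},
    {"hand":43,"x":-0.418,"y":-0.348,"z":0.108,"ax":-0.001,"ay":0,"az":1.012},
    {"hand":43,"x":-0.418,"y":-0.348,"z":0.108,"ax":-0.001,"ay":0,"az":1.012},
    {"hand":43,"x":-0.418,"y":-0.348,"z":0.108,"ax":-0.001,"ay":0,"az":1.012},
    {"hand":43,"x":-0.418,"y":-0.348,"z":0.108,"ax":-0.001,"ay":0,"az":1.012},
    {"hand":43,"x":-0.418,"y":-0.348,"z":0.108,"ax":-0.001,"ay":0,"az":1.012},
    {"hand":43,"x":-0.418,"y":-0.348,"z":0.108,"ax":-0.001,"ay":0,"az":1.012},
    {"hand":43,"x":-0.418,"y":-0.348,"z":0.108,"ax":-0.001,"ay":0,"az":1.012},
  ],
)

```text
t: 1.2
tool_pos: [0.4587, 0.1164, 0.3072]
orientation: [2.034, 2.393, 0.002]
force: [1.1, -0.2, -0.1]
opening: 0.0399
gripper_force: 0.0
```

```bash
python3 - <<'E'
from h import *
where();plan([-143.3,-31,110],-.05)
E
```

```text
t 1.2 tip blk mm [-193.2  -44.7  121.2] yaw -0.0502 down [ 0.002  0.001 -1.   ] F [ 1.1 -0.2 -0.1] q [ 0.14 -0.15  1.95  0.    1.34 -0.02] open 0.0399
[-143.3, -31, 110] shift [-0.0491  0.0165  0.0112] turn [ 0.0016 -0.0005 -0.0002] tcp [0.483 0.071 0.296]
[-143.3, -31, 110] shift [-0.0491  0.0165  0.0112] turn [-9.0000e-04 -2.6000e-03  3.1414e+00] tcp [0.483 0.071 0.296]
```

Emit:
carry_out(
  targets=[
    {"hand":43,"x":-0.049,"y":0.0165,"z":0.011,"ax":0,"ay":0,"az":0},
    {"hand":43,"x":-0.049,"y":0.0165,"z":0.011,"ax":0,"ay":0,"az":0},
    {"hand":43,"x":-0.049,"y":0.0165,"z":0.011,"ax":0,"ay":0,"az":0},
  ],
)

```text
t: 1.58
tool_pos: [0.4822, 0.0728, 0.2962]
orientation: [-2.035, -2.392, -0.001]
force: [0.2, 0.7, 0.1]
opening: 0.0402
gripper_force: 0.0
```

```bash
python3 - <<'E'
from h import *
where();plan([-143.3,-31,9],-.05)
E
```

```text
t 1.57 tip blk mm [-145.7  -31.2  110.2] yaw -0.0511 down [ 0.     0.001 -1.   ] F [0.2 0.7 0.1] q [ 0.04 -0.1   1.92  0.    1.32 -0.12] open 0.0402
[-143.3, -31, 9] shift [-0.0023  0.0003  0.1012] turn [ 0.0003 -0.001  -0.0011] tcp [0.483 0.071 0.195]
[-143.3, -31, 9] shift [-0.0023  0.0003  0.1012] turn [-1.6000e-03 -4.0000e-04  3.1405e+00] tcp [0.483 0.071 0.195]
```

Emit:
carry_out(
  targets=[
    {"hand":43,"x":-0.002,"y":0,"z":0.03},
    {"hand":43,"x":-0.002,"y":0,"z":0.06},
    {"hand":43,"x":-0.002,"y":0,"z":0.085},
    {"hand":43,"x":-0.002,"y":0,"z":0.1},
    {"hand":43,"x":-0.002,"y":0,"z":0.1},
  ],
)

```text
schema error: expected keys hand, x, y, z, ax, ay, az
```

```bash
cat >> h.py <<'E'
def bar(x0=-140,x1=20):
    im,d,W=cloud('side'); W2=cloud('top')[2]
    W=np.r_[W.reshape(-1,3),W2.reshape(-1,3)]; W=W[np.isfinite(W).all(1)]
    c,s=np.cos(B[2]),np.sin(B[2]); dd=(W[:,:2]-B[:2])*1000; x=c*dd[:,0]+s*dd[:,1]; y=-s*dd[:,0]+c*dd[:,1]; z=W[:,2]*1000
    return im,x,y,z
E
python3 - <<'E'
from h import *
where()
im,d,W=cloud('wrist') if 0 else (*read_camera('wrist'),0)
cv2.imwrite('pics/w1.png',im)
E
```

```text
t 1.57 tip blk mm [-145.7  -31.2  110.2] yaw -0.0511 down [ 0.     0.001 -1.   ] F [0.2 0.7 0.1] q [ 0.04 -0.1   1.92  0.    1.32 -0.12] open 0.0402
```

View pics/w1.png

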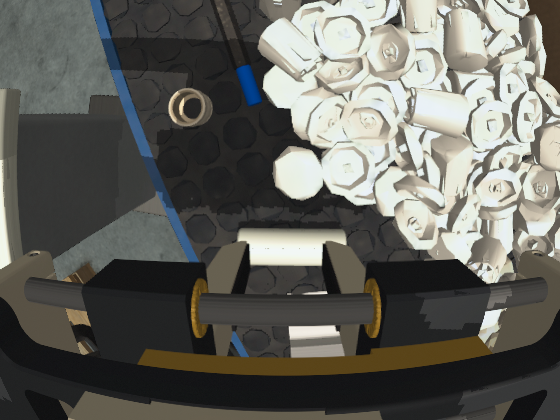

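Emit:
carry_out(
  targets=[
    {"hand":43,"x":-0.002,"y":0,"z":0.03,"ax":0,"ay":0,"az":0},
    {"hand":43,"x":-0.002,"y":0,"z":0.06,"ax":0,"ay":0,"az":0},
    {"hand":43,"x":-0.002,"y":0,"z":0.085,"ax":0,"ay":0,"az":0},
    {"hand":43,"x":-0.002,"y":0,"z":0.1,"ax":0,"ay":0,"az":0},
    {"hand":43,"x":-0.002,"y":0,"z":0.1,"ax":0,"ay":0,"az":0},
  ],
)

```text
t: 2.25
tool_pos: [0.4821, 0.0716, 0.1956]
orientation: [-2.032, -2.394, 0.001]
force: [0.7, -0.3, 0.3]
opening: 0.0402
gripper_force: 0.0
```

```bash
python3 - <<'E'
from h import *
where()
cv2.imwrite('pics/w2.png',read_camera('wrist')[0])
E
```

```text
t 2.25 tip blk mm [-144.5  -31.8    9.6] yaw -0.0487 down [-0.001  0.001 -1.   ] F [ 0.7 -0.3  0.3] q [ 0.04  0.04  1.99  0.    1.11 -0.12] open 0.0402
```

View pics/w2.png

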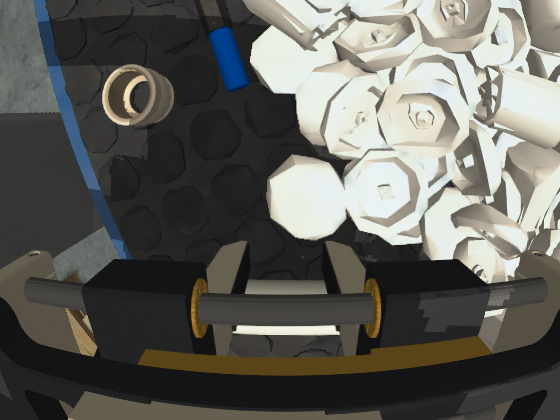

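```bash
cat >> h.py <<'E'
def rows(wps):
    "print tool-frame shifts for block waypoints (x,y,z mm,yaw)"
    s=read_state(); T=R.from_rotvec(s['orientation']); p=np.array(s['tool_pos'])
    ty=T.apply([0,1,0]); g=np.arctan2(ty[1],ty[0])-B[2]-np.pi/2; g=(g+np.pi/2)%np.pi-np.pi/2
    for w in wps:
        print(np.round(T.inv().apply(blk(B,w[:3])[0]+[0,0,.186]-p)*1000,1),'az',round(-(w[3]-g),3))
E
python3 - <<'E'
from h import *
rows([(-140,-31.8,9.5,-.05),(-136,-31.8,9.5,0),(-131,-31.5,9.5,.06),(-126,-31,9.5,.12),(-121,-30,9.5,.18),(-116,-29,9.5,.2),(-111,-28,9.5,.2),(-106,-27,9.5,.2)])
E
```

```text
[-4.1 -0.6  1.2] az 0.001
[-8.1 -0.4  1.1] az -0.049
[-13.    0.2   1.1] az -0.109
[-18.    0.9   1.1] az -0.169
[-23.    2.2   1.1] az -0.229
[-27.9   3.4   1.1] az -0.249
[-32.9   4.6   1.1] az -0.249
[-37.8   5.9   1.1] az -0.249
```

Emit:
carry_out(
  targets=[
    {"hand":43,"x":-0.004,"y":0,"z":0,"ax":0,"ay":0,"az":0},
    {"hand":43,"x":-0.008,"y":0,"z":0,"ax":0,"ay":0,"az":-0.05},
    {"hand":43,"x":-0.013,"y":0,"z":0,"ax":0,"ay":0,"az":-0.11},
    {"hand":43,"x":-0.018,"y":0.001,"z":0,"ax":0,"ay":0,"az":-0.17},
    {"hand":43,"x":-0.023,"y":0.002,"z":0,"ax":0,"ay":0,"az":-0.23},
    {"hand":43,"x":-0.028,"y":0.0035,"z":0,"ax":0,"ay":0,"az":-0.25},
    {"hand":43,"x":-0.033,"y":0.0045,"z":0,"ax":0,"ay":0,"az":-0.25},
    {"hand":43,"x":-0.038,"y":0.006,"z":0,"ax":0,"ay":0,"az":-0.25},
  ],
)

```text
t: 3.3
tool_pos: [0.4951, 0.0338, 0.1966]
orientation: [1.721, 2.628, 0.002]
force: [-1.0, -0.2, -0.2]
opening: 0.04
gripper_force: 0.1
```

```bash
cat >> h.py <<'E'
def barpose(xc,yc):
    "rough fit from side+top clouds: points in a box round (xc,yc), height 18..45 mm"
    im,x,y,z=bar(); where()
    k=(abs(x-xc)<30)&(abs(y-yc)<60)&(z>20)&(z<44)&(x<25)
    P=np.c_[x,y][k]; r=cv2.minAreaRect(P.astype(np.float32)); print(k.sum(),r)
    q=np.zeros((14,20),int)
    for y0 in range(-90,50,7): print(y0,[int(np.max(j)) if len(j:=z[(x>=a)&(x<a+5)&(y>=y0)&(y<y0+7)]) else '-' for a in range(int(xc)-30,int(xc)+30,5)])
    return im
E
python3 - <<'E'
from h import *
print(list(range(-112,-52,5)));cv2.imwrite('pics/s2.png',barpose(-82,-26))
E
```

```text
[-112, -107, -102, -97, -92, -87, -82, -77, -72, -67, -62, -57]
t 3.4 tip blk mm [-104.7  -26.6   10.5] yaw 0.1988 down [ 0.001  0.    -1.   ] F [-0.6  1.4 -0.6] q [-0.04  0.06  1.96  0.    1.11 -0.45] open 0.0402
718 ((-82.5992660522461, -29.28858184814453), (89.95235443115234, 57.6722526550293), 89.07040405273438)
-90 [138, 137, 2, 136, 138, 138, 139, 451, 467, 467, 466, 465]
-83 [139, 118, 396, 399, 404, 406, 408, 413, 462, 464, 463, 462]
-76 [409, 410, 412, 415, 417, 419, 418, 419, 458, 460, 460, 458]
-69 [418, 418, 420, 420, 422, 424, 425, 427, 426, 457, 457, 456]
-62 [424, 426, 425, 426, 427, 427, 428, 429, 429, 454, 454, 452]
-55 [428, 429, 429, 430, 432, 432, 432, 432, 433, 447, 450, 450]
-48 [431, 431, 432, 431, 432, 434, 432, 433, 433, 434, 446, 446]
-41 [434, 435, 435, 434, 434, 434, 434, 434, 435, 433, 442, 443]
-34 [434, 435, 434, 434, 434, 434, 434, 434, 434, 433, 438, 441]
-27 [434, 434, 434, 434, 435, 433, 433, 433, 433, 432, 431, 436]
-20 [433, 433, 433, 433, 432, 432, 432, 432, 430, 429, 428, 431]
-13 [432, 431, 431, 431, 430, 430, 428, 428, 428, 425, 424, 428]
-6 [430, 429, 428, 427, 426, 426, 425, 425, 423, 419, 419, 419]
1 [424, 425, 424, 423, 420, 421, 416, 419, 414, 413, 31, 27]
8 [419, 417, 417, 416, 414, 413, 294, 119, 32, 33, 30, 28]
15 [408, -511, 119, 138, 138, 118, 119, 117, -511, 30, 3, 4]
22 [2, -511, 138, 138, 138, 120, 119, 0, 2, 3, 2, 4]
29 [1, 2, 136, 137, 131, 114, 110, 0, 0, 0, 2, 3]
36 [138, 138, 139, 139, 138, 112, 1, 2, 4, 3, 2, 3]
43 [138, 139, 138, 138, 139, 138, 131, 1, 1, 2, 2, 2]
```

```bash
python3 - <<'E'
from h import *
im=cv2.imread('pics/s2.png'); 
im=im[190:330,230:430]; cv2.imwrite('pics/s2c.png',cv2.resize(im,None,fx=4,fy=4,interpolation=2))
E
```

```text
(no output)
```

View pics/s2c.png

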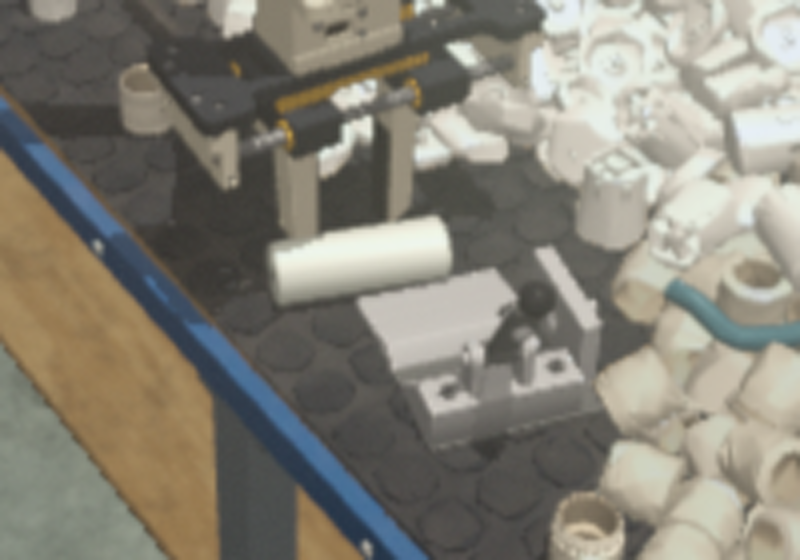

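```bash
cat >> h.py <<'E'
from scipy.optimize import least_squares
def barfit(xc,yc=-26,zc=16,r=30,cams=('side',),verbose=1):
    where(); A=[]
    for n in cams:
        im,d,W=cloud(n); A.append(W.reshape(-1,3))
    W=np.concatenate(A); W=W[np.isfinite(W).all(1)]
    c,s=np.cos(B[2]),np.sin(B[2]); dd=(W[:,:2]-B[:2])*1000; P=np.c_[c*dd[:,0]+s*dd[:,1],-s*dd[:,0]+c*dd[:,1],W[:,2]*1000]
    P=P[(abs(P[:,0]-xc)<r)&(abs(P[:,1]-yc)<62)&(P[:,2]>zc-8)&(P[:,2]<zc+19)]
    def f(q):
        e=np.hypot(P[:,0]-q[0]+(P[:,1]-yc)*np.tan(q[1]),P[:,2]-q[2])-16
        return e
    best=None
    for x0 in(xc-8,xc,xc+8):
        o=least_squares(f,[x0,0,zc],loss='soft_l1',f_scale=1,bounds=([xc-40,-.5,zc-4],[xc+40,.5,zc+12]))
        if best is None or o.cost<best.cost: best=o
    k=abs(f(best.x))<3.5; print('bar x',best.x.round(2),'n',k.sum(),len(k),'y ends (approx)',np.percentile(P[k,1],[.5,2,98,99.5]).round(1))
E
python3 - <<'E'
from h import *
barfit(-72)
E
```

```text
t 3.4 tip blk mm [-104.7  -26.6   10.5] yaw 0.1988 down [ 0.001  0.    -1.   ] F [-0.6  1.4 -0.6] q [-0.04  0.06  1.96  0.    1.11 -0.45] open 0.0402
bar x [-6.957e+01 -4.000e-02  1.651e+01] n 647 779 y ends (approx) [-74.2 -73.3  12.8  13.8]
```

```bash
python3 - <<'E'
from h import *
rows([(-115,-30,60,0.1),(-70,-114,60,-.04),(-70,-114,9,-.04)])
E
```

```text
[ 10.6  -0.9 -49.6] az 0.099
[-16.9 -92.2 -49.7] az 0.239
[-17.  -92.2   1.3] az 0.239
```

Emit:
carry_out(
  targets=[
    {"hand":43,"x":0.01,"y":0,"z":-0.03,"ax":0,"ay":0,"az":0},
    {"hand":20,"x":0.01,"y":-0.02,"z":-0.052,"ax":0,"ay":0,"az":0.1},
    {"hand":0,"x":-0.017,"y":-0.06,"z":-0.052,"ax":0,"ay":0,"az":0.24},
    {"hand":0,"x":-0.017,"y":-0.093,"z":-0.052,"ax":0,"ay":0,"az":0.24},
    {"hand":0,"x":-0.017,"y":-0.093,"z":-0.052,"ax":0,"ay":0,"az":0.24},
    {"hand":0,"x":-0.017,"y":-0.093,"z":-0.02,"ax":0,"ay":0,"az":0.24},
    {"hand":0,"x":-0.017,"y":-0.093,"z":0.0,"ax":0,"ay":0,"az":0.24},
    {"hand":0,"x":-0.017,"y":-0.093,"z":0.0,"ax":0,"ay":0,"az":0.24},
  ],
)

```text
t: 4.45
tool_pos: [0.416, -0.0181, 0.1949]
orientation: [-2.02, -2.402, 0.001]
force: [-0.3, 0.5, 0.5]
opening: 0.0006
gripper_force: 0.0
```

```bash
python3 - <<'E'
from h import *
barfit(-70); rows([(-70,-100,9,-.04),(-70,-75,9,-.04)])
cv2.imwrite('pics/w3.png',read_camera('wrist')[0])
E
```

```text
t 4.45 tip blk mm [ -71.  -115.5    8.9] yaw -0.0398 down [-0.002  0.001 -1.   ] F [-0.3  0.5  0.5] q [-0.17 -0.16  2.18  0.    1.12 -0.34] open 0.0006
bar x [-6.939e+01 -6.000e-02  1.599e+01] n 649 684 y ends (approx) [-74.  -72.6  12.7  14.6]
[ 0.2 14.6  1. ] az 0.0
[ 1.2 39.5  1. ] az 0.0
```

View pics/w3.png

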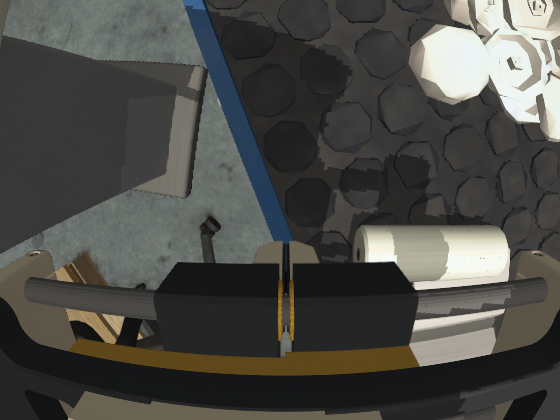

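Emit:
carry_out(
  targets=[
    {"hand":0,"x":0,"y":0.012,"z":0,"ax":0,"ay":0,"az":0},
    {"hand":0,"x":0,"y":0.02,"z":0,"ax":0,"ay":0,"az":0},
    {"hand":0,"x":0,"y":0.024,"z":0,"ax":0,"ay":0,"az":0},
    {"hand":0,"x":0,"y":0.028,"z":0,"ax":0,"ay":0,"az":0},
    {"hand":0,"x":0,"y":0.032,"z":0,"ax":0,"ay":0,"az":0},
    {"hand":0,"x":0,"y":0.036,"z":0,"ax":0,"ay":0,"az":0},
    {"hand":0,"x":0,"y":0.038,"z":0,"ax":0,"ay":0,"az":0},
    {"hand":0,"x":0,"y":0.039,"z":0,"ax":0,"ay":0,"az":0},
  ],
)

```text
t: 5.55
tool_pos: [0.4549, -0.0119, 0.1962]
orientation: [2.022, 2.404, 0.001]
force: [-1.2, 0.0, -0.4]
opening: 0.0006
gripper_force: 0.4
```

```bash
python3 - <<'E'
from h import *
barfit(-70,-15)
E
```

```text
t 5.55 tip blk mm [-68.6 -75.7  10.2] yaw -0.0401 down [ 0.001  0.001 -1.   ] F [-1.2  0.  -0.4] q [-0.14 -0.05  2.07  0.    1.11 -0.31] open 0.0006
bar x [-6.960e+01 -5.000e-02  1.633e+01] n 680 718 y ends (approx) [-75.3 -71.   28.   29.4]
```

```bash
python3 - <<'E'
from h import *
rows([(-70,-85,10,-.04),(-70,-85,55,-.04),(-103,-50,60,0),(-103,-15.5,60,0),(-103,-15.5,11,0)])
E
```

```text
[ 1.2 -9.3  0.2] az -0.0
[  1.2  -9.3 -44.8] az -0.0
[ 35.6  24.4 -49.7] az -0.04
[ 37.   58.8 -49.7] az -0.04
[36.9 58.8 -0.7] az -0.04
```

Emit:
carry_out(
  targets=[
    {"hand":0,"x":0.001,"y":-0.009,"z":0,"ax":0,"ay":0,"az":0},
    {"hand":0,"x":0.001,"y":-0.009,"z":-0.05,"ax":0,"ay":0,"az":0},
    {"hand":43,"x":0.037,"y":0.02,"z":-0.05,"ax":0,"ay":0,"az":-0.04},
    {"hand":43,"x":0.037,"y":0.059,"z":-0.05,"ax":0,"ay":0,"az":-0.04},
    {"hand":43,"x":0.037,"y":0.059,"z":-0.05,"ax":0,"ay":0,"az":-0.04},
    {"hand":43,"x":0.037,"y":0.059,"z":-0.02,"ax":0,"ay":0,"az":-0.04},
    {"hand":43,"x":0.037,"y":0.059,"z":0,"ax":0,"ay":0,"az":-0.04},
    {"hand":43,"x":0.037,"y":0.059,"z":0,"ax":0,"ay":0,"az":-0.04},
  ],
)

```text
t: 6.6
tool_pos: [0.5046, 0.0343, 0.1945]
orientation: [-1.972, -2.441, 0.003]
force: [0.7, -0.0, 0.2]
opening: 0.0397
gripper_force: 0.0
```

```bash
python3 - <<'E'
from h import *
barfit(-70,-15)
rows([(-90,-15.5,11,0),(-60,-15.5,16,0),(-38,-15.5,22,0)])
E
```

```text
t 6.6 tip blk mm [-103.5  -18.1    8.5] yaw -0.0005 down [-0.004  0.001 -1.   ] F [ 0.7 -0.   0.2] q [-0.03  0.09  1.93  0.    1.12 -0.25] open 0.0397
bar x [-7.048e+01 -5.000e-02  1.655e+01] n 655 792 y ends (approx) [-59.4 -58.   27.9  29.3]
[-13.    1.1  -1.2] az -0.001
[-43.    1.1  -6.2] az -0.001
[-65.    1.1 -12.2] az -0.001
```

Emit:
carry_out(
  targets=[
    {"hand":43,"x":-0.006,"y":0,"z":0,"ax":0,"ay":0,"az":0},
    {"hand":43,"x":-0.009,"y":0,"z":0,"ax":0,"ay":0,"az":0},
    {"hand":43,"x":-0.0115,"y":0,"z":0,"ax":0,"ay":0,"az":0},
    {"hand":43,"x":-0.014,"y":0,"z":0,"ax":0,"ay":0,"az":0},
    {"hand":43,"x":-0.0165,"y":0,"z":0,"ax":0,"ay":0,"az":0},
    {"hand":43,"x":-0.019,"y":0,"z":0,"ax":0,"ay":0,"az":0},
    {"hand":43,"x":-0.0215,"y":0,"z":0,"ax":0,"ay":0,"az":0},
    {"hand":43,"x":-0.024,"y":0,"z":0,"ax":0,"ay":0,"az":0},
  ],
)

```text
t: 7.65
tool_pos: [0.5117, 0.011, 0.1963]
orientation: [1.974, 2.444, 0.001]
force: [0.5, 1.9, 1.2]
opening: 0.04
gripper_force: 0.6
```

```bash
python3 - <<'E'
from h import *
barfit(-56,-15,18)
E
```

```text
t 7.65 tip blk mm [-79.  -15.3  10.3] yaw -0.0002 down [ 0.001  0.001 -1.   ] F [0.5 1.9 1.2] q [-0.08  0.1   1.92  0.    1.12 -0.29] open 0.04
bar x [-5.403e+01 -1.000e-02  1.988e+01] n 702 803 y ends (approx) [-59.6 -58.6  27.8  29.5]
```

Emit:
carry_out(
  targets=[
    {"hand":43,"x":-0.003,"y":0,"z":0,"ax":0,"ay":0,"az":0},
    {"hand":43,"x":-0.006,"y":0,"z":0,"ax":0,"ay":0,"az":0},
    {"hand":43,"x":-0.009,"y":0,"z":-0.001,"ax":0,"ay":0,"az":0},
    {"hand":43,"x":-0.012,"y":0,"z":-0.002,"ax":0,"ay":0,"az":0},
    {"hand":43,"x":-0.015,"y":0,"z":-0.003,"ax":0,"ay":0,"az":0},
    {"hand":43,"x":-0.018,"y":0,"z":-0.004,"ax":0,"ay":0,"az":0},
    {"hand":43,"x":-0.021,"y":0,"z":-0.005,"ax":0,"ay":0,"az":0},
    {"hand":43,"x":-0.024,"y":0,"z":-0.006,"ax":0,"ay":0,"az":0},
  ],
)

```text
t: 8.7
tool_pos: [0.5168, -0.0125, 0.2024]
orientation: [1.974, 2.444, 0.001]
force: [1.0, 1.3, 0.5]
opening: 0.0401
gripper_force: 0.6
```

```bash
python3 - <<'E'
from h import *
barfit(-31,-15,24)
E
```

```text
t 8.7 tip blk mm [-54.9 -15.2  16.4] yaw -0.0001 down [ 0.001  0.001 -1.   ] F [1.  1.3 0.5] q [-0.12  0.11  1.9   0.    1.13 -0.34] open 0.0401
bar x [-3.002e+01 -1.000e-02  2.515e+01] n 737 851 y ends (approx) [-59.8 -58.8  28.9  46.2]
```

Emit:
carry_out(
  targets=[
    {"hand":43,"x":-0.003,"y":0,"z":-0.001,"ax":0,"ay":0,"az":0},
    {"hand":43,"x":-0.006,"y":0,"z":-0.002,"ax":0,"ay":0,"az":0},
    {"hand":43,"x":-0.009,"y":0,"z":-0.003,"ax":0,"ay":0,"az":0},
    {"hand":43,"x":-0.0115,"y":0,"z":-0.004,"ax":0,"ay":0,"az":0},
    {"hand":43,"x":-0.0135,"y":0,"z":-0.005,"ax":0,"ay":0,"az":0},
    {"hand":43,"x":-0.015,"y":0,"z":-0.005,"ax":0,"ay":0,"az":0},
    {"hand":43,"x":-0.0165,"y":0,"z":-0.005,"ax":0,"ay":0,"az":0},
    {"hand":43,"x":-0.018,"y":0,"z":-0.005,"ax":0,"ay":0,"az":0},
  ],
)

```text
t: 9.75
tool_pos: [0.5205, -0.03, 0.2072]
orientation: [1.974, 2.444, 0.001]
force: [0.2, -0.4, -0.3]
opening: 0.04
gripper_force: 0.0
```

```bash
python3 - <<'E'
from h import *
barfit(-8,-15,23,25)
E
```

```text
t 9.75 tip blk mm [-37.1 -15.3  21.2] yaw -0.0001 down [ 0.001  0.001 -1.   ] F [ 0.2 -0.4 -0.3] q [-0.16  0.11  1.89  0.    1.14 -0.37] open 0.04
bar x [-2.72  0.08 21.45] n 589 762 y ends (approx) [-59.3 -58.7  46.3  46.7]
```

```bash
python3 - <<'E'
from h import *
rows([(-45,-15,60,0),(-1,-95,60,0),(-1,-95,13,0)])
E
```

```text
[  8.2   0.4 -38.7] az -0.0
[-35.8 -79.5 -38.8] az -0.0
[-35.8 -79.6   8.2] az -0.0
```

Emit:
carry_out(
  targets=[
    {"hand":43,"x":0.008,"y":0,"z":-0.02,"ax":0,"ay":0,"az":0},
    {"hand":0,"x":0.008,"y":-0.03,"z":-0.039,"ax":0,"ay":0,"az":0},
    {"hand":0,"x":-0.02,"y":-0.08,"z":-0.039,"ax":0,"ay":0,"az":0},
    {"hand":0,"x":-0.036,"y":-0.08,"z":-0.039,"ax":0,"ay":0,"az":0},
    {"hand":0,"x":-0.036,"y":-0.08,"z":-0.039,"ax":0,"ay":0,"az":0},
    {"hand":0,"x":-0.036,"y":-0.08,"z":-0.01,"ax":0,"ay":0,"az":0},
    {"hand":0,"x":-0.036,"y":-0.08,"z":0.008,"ax":0,"ay":0,"az":0},
    {"hand":0,"x":-0.036,"y":-0.08,"z":0.008,"ax":0,"ay":0,"az":0},
  ],
)

```text
t: 10.8
tool_pos: [0.4499, -0.0812, 0.1979]
orientation: [-1.972, -2.442, -0.0]
force: [-0.0, 0.3, -0.4]
opening: 0.0006
gripper_force: 0.0
```

```bash
python3 - <<'E'
from h import *
barfit(0,-15,20,20)
rows([(0,-75,13,0),(0,-66,13,0)])
cv2.imwrite('pics/s5.png',read_camera('side')[0][190:330,230:430])
E
```

```text
t 10.8 tip blk mm [ -2.2 -95.6  11.9] yaw 0.0003 down [-0.002  0.002 -1.   ] F [-0.   0.3 -0.4] q [-0.29 -0.04  2.07  0.    1.12 -0.5 ] open 0.0006
bar x [-0.95  0.04 20.69] n 599 684 y ends (approx) [-59.4 -58.9  46.6  46.9]
[-1.5 19.8 -0. ] az 0.0
[-1.5 28.8 -0. ] az 0.0
```

Emit:
carry_out(
  targets=[
    {"hand":0,"x":-0.001,"y":0.01,"z":0,"ax":0,"ay":0,"az":0},
    {"hand":0,"x":-0.001,"y":0.017,"z":0,"ax":0,"ay":0,"az":0},
    {"hand":0,"x":-0.001,"y":0.019,"z":0,"ax":0,"ay":0,"az":0},
    {"hand":0,"x":-0.001,"y":0.021,"z":0,"ax":0,"ay":0,"az":0},
    {"hand":0,"x":-0.001,"y":0.023,"z":0,"ax":0,"ay":0,"az":0},
    {"hand":0,"x":-0.001,"y":0.025,"z":0,"ax":0,"ay":0,"az":0},
    {"hand":0,"x":-0.001,"y":0.027,"z":0,"ax":0,"ay":0,"az":0},
    {"hand":0,"x":-0.001,"y":0.028,"z":0,"ax":0,"ay":0,"az":0},
  ],
)

```text
t: 11.9
tool_pos: [0.4776, -0.077, 0.1992]
orientation: [1.974, 2.444, 0.001]
force: [-0.7, -0.2, -0.0]
opening: 0.0005
gripper_force: 0.4
```

```bash
python3 - <<'E'
from h import *
barfit(0,-15,20,20)
E
```

```text
t 11.9 tip blk mm [ -0.2 -67.2  13.2] yaw -0.0002 down [ 0.001  0.001 -1.   ] F [-0.7 -0.2 -0. ] q [-0.27  0.03  2.    0.    1.12 -0.48] open 0.0005
bar x [-9.900e-01 -2.000e-02  2.092e+01] n 590 693 y ends (approx) [-75.8 -72.1  42.   46.5]
```

Emit:
carry_out(
  targets=[
    {"hand":0,"x":0,"y":0.0006,"z":0,"ax":0,"ay":0,"az":0},
    {"hand":0,"x":0,"y":0.0012,"z":0,"ax":0,"ay":0,"az":0},
    {"hand":0,"x":0,"y":0.0018,"z":0,"ax":0,"ay":0,"az":0},
    {"hand":0,"x":0,"y":0.0018,"z":0,"ax":0,"ay":0,"az":0},
  ],
)

```text
t: 12.45
tool_pos: [0.4793, -0.0767, 0.1993]
orientation: [1.974, 2.444, 0.002]
force: [0.2, 0.3, -0.8]
opening: 0.0005
gripper_force: 0.2
```

Emit:
carry_out(
  targets=[
    {"hand":0,"x":0,"y":0.0005,"z":0,"ax":0,"ay":0,"az":0},
    {"hand":0,"x":0,"y":0.001,"z":0,"ax":0,"ay":0,"az":0},
    {"hand":0,"x":0,"y":0.001,"z":0,"ax":0,"ay":0,"az":0},
  ],
)

```text
t: 12.82
tool_pos: [0.4803, -0.0764, 0.1992]
orientation: [1.974, 2.444, 0.001]
force: [-0.8, -0.3, 0.2]
opening: 0.0003
gripper_force: 0.2
```

Emit:
carry_out(
  targets=[
    {"hand":0,"x":0,"y":0.0005,"z":0,"ax":0,"ay":0,"az":0},
    {"hand":0,"x":0,"y":0.001,"z":0,"ax":0,"ay":0,"az":0},
    {"hand":0,"x":0,"y":0.001,"z":0,"ax":0,"ay":0,"az":0},
  ],
)

```text
t: 13.2
tool_pos: [0.4809, -0.0763, 0.1992]
orientation: [-1.974, -2.444, -0.0]
force: [-5.9, -1.5, 3.3]
opening: 0.0006
gripper_force: 2.8
```

Emit:
carry_out(
  targets=[
    {"hand":0,"x":0,"y":0.0005,"z":0,"ax":0,"ay":0,"az":0},
    {"hand":0,"x":0,"y":0.001,"z":0,"ax":0,"ay":0,"az":0},
    {"hand":0,"x":0,"y":0.001,"z":0,"ax":0,"ay":0,"az":0},
  ],
)

```text
t: 13.58
tool_pos: [0.4813, -0.0762, 0.199]
orientation: [-1.973, -2.442, 0.002]
force: [-10.4, -2.1, 6.4]
opening: 0.0002
gripper_force: 5.3
```

```bash
python3 - <<'E'
from h import *
where()
im,d,W=cloud('side'); c,s=np.cos(B[2]),np.sin(B[2]); W=W.reshape(-1,3); W=W[np.isfinite(W).all(1)]; dd=(W[:,:2]-B[:2])*1000; P=np.c_[c*dd[:,0]+s*dd[:,1],-s*dd[:,0]+c*dd[:,1],W[:,2]*1000]
k=(abs(P[:,0])<5)&(abs(P[:,2]-36.5)<4)
print(np.histogram(P[k,1],np.arange(-60,60,3)))
cv2.imwrite('pics/s6.png',cv2.resize(im[220:320,290:410],None,fx=6,fy=6,interpolation=2))
E
```

```text
t 13.57 tip blk mm [ -0.2 -63.9  13. ] yaw -0.0001 down [-0.002  0.    -1.   ] F [-10.4  -2.1   6.4] q [-0.26  0.04  1.98 -0.    1.12 -0.47] open 0.0002
(array([0, 0, 0, 0, 0, 4, 3, 7, 7, 6, 6, 6, 6, 5, 7, 5, 8, 7, 6, 5, 6, 5,
       6, 5, 6, 5, 3, 2, 3, 1, 0, 0, 0, 0, 0, 6, 0, 0, 0]), array([-60, -57, -54, -51, -48, -45, -42, -39, -36, -33, -30, -27, -24,
       -21, -18, -15, -12,  -9,  -6,  -3,   0,   3,   6,   9,  12,  15,
        18,  21,  24,  27,  30,  33,  36,  39,  42,  45,  48,  51,  54,
        57]))
```

View pics/s6.png

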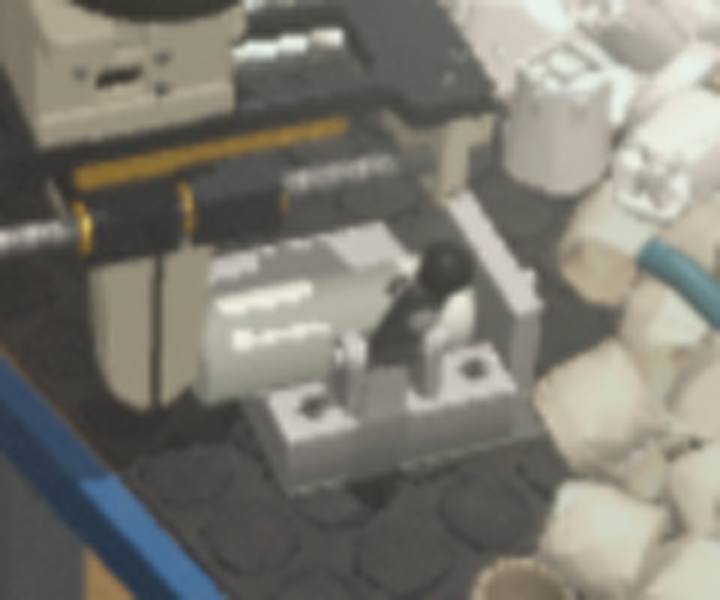

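Emit:
carry_out(
  targets=[
    {"hand":0,"x":0,"y":-0.0015,"z":0,"ax":0,"ay":0,"az":0},
    {"hand":0,"x":0,"y":-0.003,"z":0,"ax":0,"ay":0,"az":0},
    {"hand":0,"x":0,"y":-0.006,"z":0,"ax":0,"ay":0,"az":0},
    {"hand":0,"x":0,"y":-0.016,"z":0,"ax":0,"ay":0,"az":0},
    {"hand":0,"x":0,"y":-0.026,"z":0,"ax":0,"ay":0,"az":0},
    {"hand":0,"x":0,"y":-0.026,"z":-0.05,"ax":0,"ay":0,"az":0},
    {"hand":0,"x":0,"y":-0.026,"z":-0.1,"ax":0,"ay":0,"az":0},
    {"hand":0,"x":0,"y":-0.026,"z":-0.12,"ax":0,"ay":0,"az":0},
  ],
)

```text
t: 14.62
tool_pos: [0.457, -0.082, 0.3228]
orientation: [1.971, 2.44, 0.004]
force: [0.3, 0.1, -0.6]
opening: 0.0007
gripper_force: 0.0
```

```bash
python3 - <<'E'
from h import *
barfit(0,-8,20.6,20)
im,d,W=cloud('top'); c,s=np.cos(B[2]),np.sin(B[2]); W=W.reshape(-1,3); W=W[np.isfinite(W).all(1)]; dd=(W[:,:2]-B[:2])*1000; P=np.c_[c*dd[:,0]+s*dd[:,1],-s*dd[:,0]+c*dd[:,1],W[:,2]*1000]
k=P[(abs(P[:,0]-68)<25)&(abs(P[:,1])<25)&(P[:,2]>98)&(P[:,2]<130)]; print('knob',len(k),k.mean(0) if len(k) else 0,k.max(0) if len(k) else 0)
rows([(0,-90,160,0),(95,-90,160,0),(97,0,160,0),(97,0,98,0)])
E
```

```text
t 14.62 tip blk mm [  0.8 -87.5 136.8] yaw -0.0004 down [ 0.006 -0.001 -1.   ] F [ 0.3  0.1 -0.6] q [-0.29 -0.19  1.96  0.    1.37 -0.5 ] open 0.0007
bar x [-7.400e-01  2.000e-02  2.059e+01] n 553 613 y ends (approx) [-47.7 -47.1  46.9  47.4]
knob 0 0 0
[  0.4  -1.6 -23.8] az -0.0
[-94.6  -1.5 -23.6] az -0.0
[-96.5  88.5 -23. ] az -0.0
[-96.4  88.1  39. ] az -0.0
```

Emit:
carry_out(
  targets=[
    {"hand":0,"x":-0.05,"y":0,"z":-0.02,"ax":0,"ay":0,"az":0},
    {"hand":0,"x":-0.097,"y":0.03,"z":-0.02,"ax":0,"ay":0,"az":0},
    {"hand":0,"x":-0.097,"y":0.088,"z":-0.02,"ax":0,"ay":0,"az":0},
    {"hand":0,"x":-0.097,"y":0.088,"z":-0.02,"ax":0,"ay":0,"az":0},
    {"hand":0,"x":-0.097,"y":0.088,"z":-0.02,"ax":0,"ay":0,"az":0},
    {"hand":0,"x":-0.097,"y":0.088,"z":0.01,"ax":0,"ay":0,"az":0},
    {"hand":0,"x":-0.097,"y":0.088,"z":0.04,"ax":0,"ay":0,"az":0},
    {"hand":0,"x":-0.097,"y":0.088,"z":0.04,"ax":0,"ay":0,"az":0},
  ],
)

```text
t: 15.72
tool_pos: [0.5608, -0.1573, 0.2768]
orientation: [-1.971, -2.44, 0.001]
force: [-0.3, 0.4, -0.4]
opening: 0.0006
gripper_force: 0.0
```

```bash
python3 - <<'E'
from h import *
where(); rows([(80,0,98,0),(48,0,98,0)])
E
```

```text
t 15.72 tip blk mm [95.4 -3.5 90.8] yaw -0.0003 down [-0.004  0.002 -1.   ] F [-0.3  0.4 -0.4] q [-0.36  0.18  1.67  0.    1.29 -0.57] open 0.0006
[16.   2.8 -7.2] az -0.0
[48.   2.8 -7.1] az -0.0
```

Emit:
carry_out(
  targets=[
    {"hand":0,"x":0.008,"y":0.003,"z":-0.004,"ax":0,"ay":0,"az":0},
    {"hand":0,"x":0.012,"y":0.003,"z":-0.004,"ax":0,"ay":0,"az":0},
    {"hand":0,"x":0.016,"y":0.003,"z":-0.004,"ax":0,"ay":0,"az":0},
    {"hand":0,"x":0.02,"y":0.003,"z":-0.004,"ax":0,"ay":0,"az":0},
    {"hand":0,"x":0.024,"y":0.003,"z":-0.004,"ax":0,"ay":0,"az":0},
    {"hand":0,"x":0.028,"y":0.003,"z":-0.004,"ax":0,"ay":0,"az":0},
    {"hand":0,"x":0.032,"y":0.003,"z":-0.004,"ax":0,"ay":0,"az":0},
    {"hand":0,"x":0.036,"y":0.003,"z":-0.004,"ax":0,"ay":0,"az":0},
  ],
)

```text
t: 16.73
tool_pos: [0.5584, -0.1217, 0.2832]
orientation: [-1.974, -2.444, -0.001]
force: [0.3, 0.0, 0.4]
opening: 0.0003
gripper_force: 0.1
```

Emit:
carry_out(
  targets=[
    {"hand":0,"x":0.0025,"y":0,"z":0,"ax":0,"ay":0,"az":0},
    {"hand":0,"x":0.005,"y":0,"z":0,"ax":0,"ay":0,"az":0},
    {"hand":0,"x":0.0075,"y":0,"z":0,"ax":0,"ay":0,"az":0},
    {"hand":0,"x":0.01,"y":0,"z":0,"ax":0,"ay":0,"az":0},
    {"hand":0,"x":0.012,"y":0,"z":0,"ax":0,"ay":0,"az":0},
    {"hand":0,"x":0.012,"y":0,"z":0,"ax":0,"ay":0,"az":0},
  ],
)

```text
t: 17.48
tool_pos: [0.556, -0.1101, 0.2833]
orientation: [1.974, 2.444, 0.001]
force: [-0.4, 0.2, 0.1]
opening: 0.0006
gripper_force: 0.0
```

```bash
python3 - <<'E'
from h import *
where()
im,d,W=cloud('side'); c,s=np.cos(B[2]),np.sin(B[2]); W=W.reshape(-1,3); W=W[np.isfinite(W).all(1)]; dd=(W[:,:2]-B[:2])*1000; P=np.c_[c*dd[:,0]+s*dd[:,1],-s*dd[:,0]+c*dd[:,1],W[:,2]*1000]
for x0 in range(-60,100,8):
    k=P[(P[:,0]>=x0)&(P[:,0]<x0+8)&(abs(P[:,1])<7)]; print(x0,len(k),k[:,2].max().round() if len(k) else '',end=' | ')
E
```

```text
t 17.48 tip blk mm [48.7  2.5 97.3] yaw 0.0 down [ 0.001  0.001 -1.   ] F [-0.4  0.2  0.1] q [-0.29  0.13  1.71  0.    1.3  -0.5 ] open 0.0006
-60 21 5.0 | -52 15 5.0 | -44 14 8.0 | -36 0  | -28 0  | -20 0  | -12 9 37.0 | -4 23 39.0 | 4 37 37.0 | 12 7 32.0 | 20 5 84.0 | 28 36 93.0 | 36 142 86.0 | 44 91 520.0 | 52 248 521.0 | 60 72 521.0 | 68 250 521.0 | 76 156 520.0 | 84 953 419.0 | 92 73 521.0 |
```

Emit:
carry_out(
  targets=[
    {"hand":0,"x":0.002,"y":0,"z":0,"ax":0,"ay":0,"az":0},
    {"hand":0,"x":0.004,"y":0,"z":0,"ax":0,"ay":0,"az":0},
    {"hand":0,"x":0.006,"y":0,"z":0,"ax":0,"ay":0,"az":0},
    {"hand":0,"x":0.008,"y":0,"z":0,"ax":0,"ay":0,"az":0},
    {"hand":0,"x":0.008,"y":0,"z":0,"ax":0,"ay":0,"az":0},
    {"hand":0,"x":0.008,"y":0,"z":0,"ax":0,"ay":0,"az":0},
  ],
)

```text
t: 18.27
tool_pos: [0.5543, -0.1025, 0.2833]
orientation: [1.974, 2.444, 0.001]
force: [0.8, -0.8, -0.1]
opening: 0.0005
gripper_force: 0.0
```

```bash
python3 - <<'E'
from h import *
where()
im,d,W=cloud('side'); c,s=np.cos(B[2]),np.sin(B[2]); W=W.reshape(-1,3); W=W[np.isfinite(W).all(1)]; dd=(W[:,:2]-B[:2])*1000; P=np.c_[c*dd[:,0]+s*dd[:,1],-s*dd[:,0]+c*dd[:,1],W[:,2]*1000]
for x0 in range(-60,100,8):
    k=P[(P[:,0]>=x0)&(P[:,0]<x0+8)&(abs(P[:,1])<7)]; print(x0,len(k),k[:,2].max().round() if len(k) else '',end=' | ')
E
```

```text
t 18.27 tip blk mm [40.9  2.5 97.3] yaw -0.0001 down [ 0.001  0.001 -1.   ] F [ 0.8 -0.8 -0.1] q [-0.27  0.12  1.72  0.    1.29 -0.49] open 0.0005
-60 24 4.0 | -52 16 6.0 | -44 12 9.0 | -36 1 8.0 | -28 0  | -20 16 100.0 | -12 48 100.0 | -4 50 95.0 | 4 50 80.0 | 12 53 78.0 | 20 46 67.0 | 28 51 58.0 | 36 58 54.0 | 44 289 520.0 | 52 83 521.0 | 60 243 521.0 | 68 153 520.0 | 76 909 518.0 | 84 96 413.0 | 92 43 522.0 |
```

Emit:
carry_out(
  targets=[
    {"hand":0,"x":0,"y":0,"z":0,"ax":0,"ay":0,"az":0},
    {"hand":0,"x":0,"y":0,"z":-0.03,"ax":0,"ay":0,"az":0},
    {"hand":0,"x":0,"y":-0.03,"z":-0.08,"ax":0,"ay":0,"az":0},
    {"hand":0,"x":0,"y":-0.08,"z":-0.12,"ax":0,"ay":0,"az":0},
    {"hand":0,"x":0,"y":-0.13,"z":-0.15,"ax":0,"ay":0,"az":0},
    {"hand":0,"x":0,"y":-0.13,"z":-0.15,"ax":0,"ay":0,"az":0},
    {"hand":0,"x":0,"y":-0.13,"z":-0.15,"ax":0,"ay":0,"az":0},
    {"hand":0,"x":0,"y":-0.13,"z":-0.15,"ax":0,"ay":0,"az":0},
  ],
)

```text
t: 19.32
tool_pos: [0.4276, -0.1297, 0.4316]
orientation: [-1.972, -2.443, -0.001]
force: [0.9, 0.4, 0.7]
opening: 0.0001
gripper_force: 0.0
```

```bash
python3 - <<'E'
from h import *
where()
im,d,W=cloud('side'); c,s=np.cos(B[2]),np.sin(B[2]); W=W.reshape(-1,3); W=W[np.isfinite(W).all(1)]; dd=(W[:,:2]-B[:2])*1000; P=np.c_[c*dd[:,0]+s*dd[:,1],-s*dd[:,0]+c*dd[:,1],W[:,2]*1000]
for x0 in range(-60,100,8):
    k=P[(P[:,0]>=x0)&(P[:,0]<x0+8)&(abs(P[:,1])<7)]; print(x0,len(k),k[:,2].max().round() if len(k) else '',end=' | ')
barfit(0,-8,20.6,20)
t=cloud('top')[0]
cv2.imwrite('pics/end.png',np.hstack([cv2.resize(im[220:320,290:410],(480,400),interpolation=2),cv2.resize(t[110:230,270:366],(320,400),interpolation=2)]))
E
```

```text
t 19.32 tip blk mm [  40.5 -127.5  245.6] yaw 0.0004 down [-0.002  0.002 -1.   ] F [0.9 0.4 0.7] q [-0.41 -0.3   1.85  0.    1.6  -0.62] open 0.0001
-60 19 5.0 | -52 15 6.0 | -44 14 8.0 | -36 23 55.0 | -28 24 55.0 | -20 22 49.0 | -12 18 50.0 | -4 36 54.0 | 4 41 55.0 | 12 27 52.0 | 20 24 51.0 | 28 31 51.0 | 36 59 53.0 | 44 93 52.0 | 52 26 3.0 | 60 22 1.0 | 68 23 3.0 | 76 23 4.0 | 84 30 3.0 | 92 28 2.0 | t 19.38 tip blk mm [  40.5 -127.5  245.6] yaw 0.0005 down [-0.002  0.002 -1.   ] F [ 1.2 -0.1  0.3] q [-0.41 -0.3   1.85  0.    1.6  -0.62] open 0.0006
bar x [-6.100e-01  1.000e-02  2.064e+01] n 578 646 y ends (approx) [-47.6 -47.2  46.8  47.3]
```

View pics/end.png

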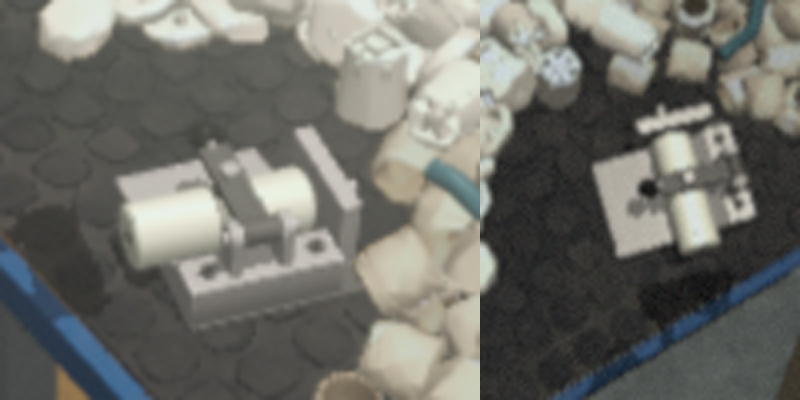

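```bash
python3 -c "
from plant import robot; print(robot.close_job())"
```

```text
the job is handed in; nothing more can be done
None
```

I rolled the bar into the V, pushed it against the end stop (felt as about 10 N on the fingertips), and tipped the hold-down arm over so its pad rests on the bar. The robot is clear and I saw no bystander move; the job went in at about 19 s, after one extra lengthwise nudge of the bar (about 15 mm) on the bench before the ramp.

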